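Find and dot the high spot of a microscope stage rim on a truing stand

ROBOT

A 6-joint arm with a two-finger parallel gripper is mounted at the origin on the work surface. World frame = base frame: x ahead of the robot, y to its left, z up, the work surface at z = 0. Lengths are in mm, angles in rad, forces in N, time in s.
With the tool pointing down it reaches from about 300 to 875 mm from the base axis. Payload 4.2 kg.
Tool frame: the origin (TCP) lies on the centre line of the jaws, within the pads' length; the fingertips stand 22 mm ahead of it and the grasp point (between the pads) lies 3 mm ahead of it; z points along the fingers, y is the line along which they close (so a half turn about z gives the same grasp; the last joint's range is limited). The gripper opens to 85 mm and grips with 20 to 120 N. Pads are 22 mm wide; open, the fingers measure 114 mm over their backs; the gripper's body (76 mm by 85 mm) begins 54 mm behind the grasp point. The pads swing forward as they close: fully open they stand 13 mm farther back than shut.
Start: joints at [-1.286, 0.32, 1.565, -0, 1.257, -0.02], TCP at [172.561, -548.509, 253.338] pointing down, gripper open.
Joint ranges: [-3.11, 3.11], [-0.84, 2.01], [0.21, 2.61], [-1.34, 4.49], [0.05, 2.63], [-2.56, 2.56]. Speed limits (rad/s): [2.57, 2.57, 3.14, 3.14, 3.14, 3.14].

INTERFACE

Orientations are given as a rotation vector (axis times angle).
In Python, from bench import robot, vision, workorder gives the robot as it stands.
- The arm moves only by the tool drive_tool, never from a script. Its argument "commands" is a list of rows, each an object of numbers: "wx", "wy", "wz": the turn, a rotation vector about the tool's x, y, z in rad; "x", "y", "z": the shift along the tool's x, y, z in mm; "grip": the opening, from 0 (shut) to 1 (fully open). In form: [{"wx": .., "wy": .., "wz": .., "x": .., "y": .., "z": .., "grip": ..}, ...]. A call has 1 to 12 rows; each row shifts and turns the commanded pose from where the row before left it, along the tool's axes as they then stand; what a row does not reach is not made up. A row lasts 1/12 s, in which the tool goes at most 41.7 mm and 7.16 degrees, less where a joint would pass 70% of its speed; a pose out of reach is approached as far as the arm can. A call is refused whole if a number of a shift passes 41.7 or a number of a turn 0.125, either way. A call with a gripper value outside its range is refused whole. The fingers move at their own pace and stop on an object; the grip force is fixed at half the most. Time passes only in rows, so rows that do not move let the fingers close. It gives the time, the measured TCP pose, the force, the opening and the grip force at its end, in the units of the state.
- robot.observe(): the state, without advancing time (a new reading comes with each control period).
- vision.read_camera(name): name is "side" or "top" or "wrist"; returns the picture (420x560x3 uint8, blue, green, red); there is no depth.
- vision.camera_params(name): a dict with "mtx" (3x3 intrinsics, pixels), "rvec" (rotation vector, rad) and "tvec" (3), from world to camera coordinates, as OpenCV has them; the wrist camera has in their place "tool_from_camera" (4x4, takes a point from camera to tool coordinates, whose origin is the TCP and whose axes are the flange's). Camera axes: x right, y down, z forward; pixel columns grow to the right and rows downward; lengths in mm; the calibration is good to about 2 mm. A picture is of the moment at which its call begins: read the wrist's pose just before it. camera_params takes no time and is no camera call.
- workorder.finish_job(): hands the job in; it is judged then, once.
The state is a dict: "t": time; "qpos": joint angles; "joint_velocities": joint speeds; "joint_torque": joint torques, N m; "tool_pos": TCP position; "tool_rot": TCP orientation; "wrist_force": force on the tool from outside, world axes, zero at the start; "moment": the same for the moment, N m; "gripper_width": finger opening in mm; "grip_force": force on a finger pad.
Only numpy, scipy, OpenCV 4.12 (cv2) and the standard library are available. Lean on these libraries where they do the work, as an engineer would, in place of code of your own. Each camera call takes 0.05 s, during which the arm holds its last target. There are 200 camera calls.

TASK

Turn the round stage on the truing stand by its red crank knob, slowly (well under half a turn a second) and without straining the sprung knob, and stop it with the rim's highest spot under the nib, where the orange pointer swings farthest; the rim also has a lesser bump, so search the whole turn. Let go of it there, then gently press the blue marker button fully down to dot that spot, only while the highest spot is under the nib. Do not touch the pointer or disturb the loose things around, and leave the stage standing at its high spot with the button back up.

Things in the scene. Friction and masses are not known exactly. Their poses are not given: they have to be found in the camera images.
- axis (a point): Point on the upright spindle axis of the truing stand, 48 mm above the table, at the stage's top face. Its axes are the stand's: x from the spindle to the nib, z up. The stand is bolted down: grey base plate 310 x 230 x 12 mm, from 100 mm behind the axis to 210 mm ahead of it along x, 115 mm each side. The aluminium stage, a disc 140 mm across and 14 mm thick, turns endlessly on it.
- nib (a point): Fixed point on the stand where the pointer's nib rests on the stage's rim, 70 mm from the spindle axis, 42 mm above the table. The rim has one high spot 3.5 mm proud and one lesser bump 1.8 mm proud, smooth swellings reaching about 0.3 to 0.4 rad either side of their tops, at angles to the crank that are unknown and differ from run to run.
- knob_grip (a point): Centre of the red crank knob: upright cylinder 22 mm across, from 64 to 112 mm above the table, this point at 90 mm, 45 mm from the spindle axis. It spins freely about its own axis, so a gripper can hold it without turning and lead it round. All else on the stand is below 66 mm. Slow turning takes about 4 N at the knob, up to 9 N climbing the high spot; the crank stays where it is left.
- hub (a joint): Angle of the crank (and of the stage, which is clamped to it) about the spindle, rad, counter-clockwise seen from above; 0 when the crank points along the stand's x axis, to the nib. Turns endlessly either way.
- crank_slide (a joint): How far the sprung slide under the knob has been dragged from its 45 mm circle, m, positive outwards; spring 2 N per mm, stops at 12 mm. It gives when the knob is led off its circle; straining it by more than 6 mm (12 N) is forcing the crank.
- pointer (a joint): Swing of the orange lever pointer, rad. Its nib is sprung against the rim 20 mm from the pivot with 9 to 14 N and its 112 mm needle lies about 43 mm above the table over a white scale on the stand's far side. Near 0 on the true rim, it grows as the rim pushes the nib out: about 0.07 on the lesser bump, about 0.15 on top of the high spot. Not to be touched.
- marker_top (a point): Top centre of the blue marker button (28 mm in diameter, 54 mm above the table, pressed down), which stands beside the nib on a white block, at 75 mm along the stand's x and 85 mm along its y from the spindle axis.
- marker (a joint): Travel of the marker button, m: 0 up, 0.006 fully down (5 N). It springs back.
- spare_ring: Brass ring, 44 mm across, 10 mm high, lying on the stand's base plate; origin at its underside. To be left alone.
- screwdriver: Screwdriver lying on the table beside the stand. To be left alone.
- oil_bottle: Small amber bottle, 36 mm across, 70 mm high. To be left alone.
- petri_dish: Glass dish, 90 mm across, 16 mm high. To be left alone.
- slide_box: Blue slide box, 90 x 120 x 35 mm. To be left alone.
- beaker: Glass beaker, 70 mm across, 90 mm high. To be left alone.
- lens_brush: Brush lying on the table. To be left alone.

How it is judged (in metres and radians):
On the way, in this order (a step that is already met when the one before it is completed fails the run):
1. the high spot has been brought under the nib (pointer above 0.125 rad) (value of joint pointer above 0.125 rad), for 0.1 s.
2. the marker button is fully down (above 4.5 mm) with the high spot standing still under the nib and the crank knob let go (value of joint pointer above 0.125 rad and velocity of joint hub between -0.05 and 0.05 rad/s and value of joint marker above 0.0045 m and contact force between each of the arm, the fingers and hub below 0.5 N), for 0.1 s.
At the end, for the whole second after the job is handed in: The pointer reads above 0.125 rad (about 9 degrees either side of the top of the high spot), the stage stands still (under 0.05 rad/s) and the marker button is back up (under 1.5 mm) (value of joint pointer above 0.125 rad and velocity of joint hub between -0.05 and 0.05 rad/s and value of joint marker below 0.0015 m); the robot touches nothing.
It fails at once if the stage is turned too fast (over 3.2 rad/s) (velocity of joint hub above 3.2 rad/s or velocity of joint hub below -3.2 rad/s).
It fails at once if the crank is forced: its sprung slide strained by more than 6 mm (12 N) (value of joint crank_slide above 0.006 m or value of joint crank_slide below -0.006 m).
It fails at once if the marker is pressed (over 3 mm) while the highest spot is not under the nib, or harder than 25 N ((value of joint marker above 0.003 m and not (value of joint pointer above 0.125 rad)) or contact force between anything else and marker above 25 N).
It fails at once if the robot touches the pointer (contact force between any of the arm, the fingers and pointer above 0.5 N).
It fails at once if a loose thing is disturbed (moved over 20 mm) (distance of any of spare_ring, screwdriver, oil_bottle, petri_dish, slide_box, beaker, lens_brush from where it was at the start of the episode above 0.02 m).
It also fails if it takes over 72 s, if anything falls off the work surface, if the arm or the gripper's body presses on something with over 40 N, if the wrist force passes 120 N, or if a joint passes its speed limit or range.

## Working session

There is one attempt and no reset: what is moved stays moved. The work goes in short steps, Python scripts to look and compute and a tool call to move; the robot and the scene stay as the last step left them, time stands still between calls to the robot, and variables do not carry over. Pictures are saved under pics/ and viewed, at most 10 in all, crops included, and the job is handed in when it is done.

Besides the shell and the picture viewer there is one more tool, called after "Call:" by a JSON object that holds its "op" and its "data". drive_tool: Moves the arm, as the interface text tells. Its arguments: {"type":"object","properties":{"commands":{"type":"array"}},"required":["commands"]}

```bash
ls; mkdir -p pics
python3 - <<'E'
from bench import robot, vision, workorder
import cv2
for n in ("top","side"):
    cv2.imwrite(f"pics/{n}0.png",vision.read_camera(n))
    print(n,vision.camera_params(n))
print(vision.camera_params("wrist"))
print(robot.observe())
E
```

```text
pics
top {'mtx': array([[448.04339738,   0.        , 280.87245376],
       [  0.        , 448.04339738, 208.2732367 ],
       [  0.        ,   0.        ,   1.        ]]), 'rvec': array([ 2.13905082, -2.15654682,  0.16093541]), 'tvec': array([ -14.96197733,  498.3156994 , 1549.48051324])}
side {'mtx': array([[471.413947  ,   0.        , 282.54724191],
       [  0.        , 471.413947  , 207.01610042],
       [  0.        ,   0.        ,   1.        ]]), 'rvec': array([ 0.8124975 , -2.44051047,  1.25774141]), 'tvec': array([ 387.01686964,  216.73878831, 1359.32465399])}
{'mtx': array([[313.47993897,   0.        , 275.96984973],
       [  0.        , 313.47993897, 203.63659102],
       [  0.        ,   0.        ,   1.        ]]), 'tool_from_camera': array([[ 1.00192178e-03, -9.53284583e-01, -3.02072010e-01,
         7.63137488e+01],
       [ 9.99998766e-01,  1.32063530e-03, -8.50859142e-04,
         5.70757097e-01],
       [ 1.21003786e-03, -3.02070785e-01,  9.53284730e-01,
        -1.20142172e+02],
       [ 0.00000000e+00,  0.00000000e+00,  0.00000000e+00,
         1.00000000e+00]])}
{'t': 0.1, 'qpos': array([-1.28599290e+00,  3.20240836e-01,  1.56555789e+00, -7.30919262e-06,
        1.25739655e+00, -2.00090006e-02]), 'joint_velocities': array([-0.00043995, -0.00237547, -0.00330844,  0.00042808,  0.00062822,
       -0.00125009]), 'joint_torque': array([ 5.01923751e-04, -4.16409481e+01, -2.34704858e+01, -2.94186793e-05,
        4.90234816e-03,  8.96370636e-06]), 'tool_pos': array([ 172.45001654, -548.1222571 ,  252.5585818 ]), 'tool_rot': array([-3.10360748e+00, -4.76709305e-01,  3.42972299e-04]), 'wrist_force': array([-0.49648083,  0.03905032, -0.08749105]), 'moment': array([-0.01612251, -0.00590504, -0.02436494]), 'grip_force': 0.0, 'gripper_width': 85.39986978049224}
```

View pics/top0.png

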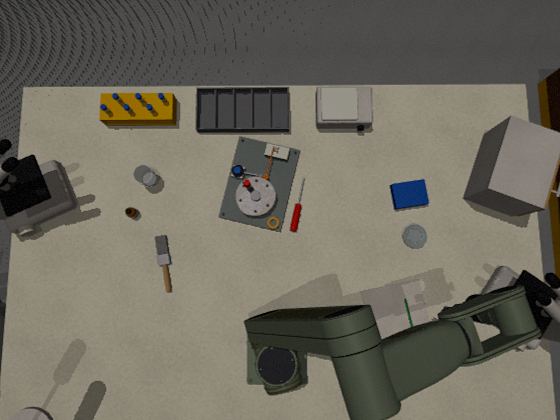

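View pics/side0.png

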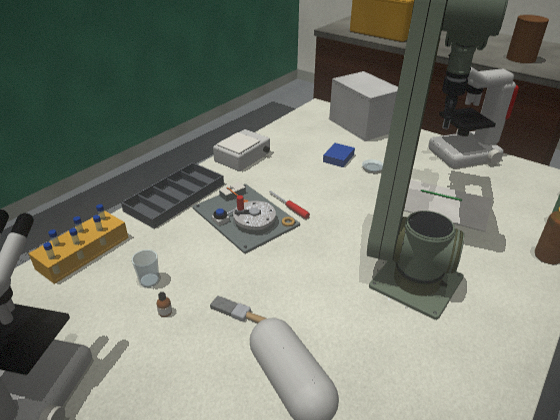

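The top view shows the plate with corners near (240,137), (300,150), (279,232) and (220,218), the stage near (256,196), the red knob near (248,185) and the blue button near (238,171). Next I'll localise them and look at an enlarged crop.

```bash
cat > h.py <<'E'
from bench import robot, vision, workorder
import cv2, numpy as np
from scipy.spatial.transform import Rotation as R
def cam(name, st=None):
    p=vision.camera_params(name)
    if name!="wrist":
        r=cv2.Rodrigues(p["rvec"])[0]; return p["mtx"], r, p["tvec"].reshape(3)
    st=st or robot.observe()
    T=np.eye(4);T[:3,:3]=R.from_rotvec(st["tool_rot"]).as_matrix();T[:3,3]=st["tool_pos"]
    M=np.linalg.inv(T@p["tool_from_camera"]); return p["mtx"],M[:3,:3],M[:3,3]
def back(c,uv,z):
    K,r,t=c; d=r.T@np.linalg.inv(K)@np.array([*uv,1.]); o=-r.T@t
    return o+d*(z-o[2])/d[2]
def proj(c,P):
    K,r,t=c; q=K@(r@np.asarray(P,float)+t); return q[:2]/q[2]
E
python3 - <<'E'
from h import *
c=cam("top"); im=cv2.imread("pics/top0.png")
for n,uv,z in [("c1",(240,137),12),("c2",(300,150),12),("c3",(279,232),12),("c4",(220,218),12),("stage",(256,196),48)]:
    print(n,back(c,uv,z).round(1))
hsv=cv2.cvtColor(im,cv2.COLOR_BGR2HSV)
def cen(lo,hi,box):
    x0,y0,x1,y1=box; m=cv2.inRange(hsv[y0:y1,x0:x1],lo,hi); M=cv2.moments(m,True)
    return (M["m10"]/M["m00"]+x0,M["m01"]/M["m00"]+y0),M["m00"]
b,a=cen((100,120,40),(130,255,255),(225,155,255,185)); print("blue",b,a,back(c,b,52).round(1))
b,a=cen((0,150,80),(6,255,255),(236,170,268,215)); print("knob",b,a,back(c,b,100).round(1))
cv2.imwrite("pics/top0c.png",cv2.resize(im[130:240,210:320],(600,600),interpolation=cv2.INTER_CUBIC))
E
```

```text
c1 [767.9 129.   12. ]
c2 [717. -91.  12.]
c3 [416.3 -11.7  12. ]
c4 [468.3 199.1  12. ]
stage [540.9  68.4  48. ]
blue (236.86206896551724, 169.5) 58.0 [636.1 136.   52. ]
knob (246.17857142857142, 182.21428571428572) 28.0 [580.   99.3 100. ]
```

View pics/top0c.png

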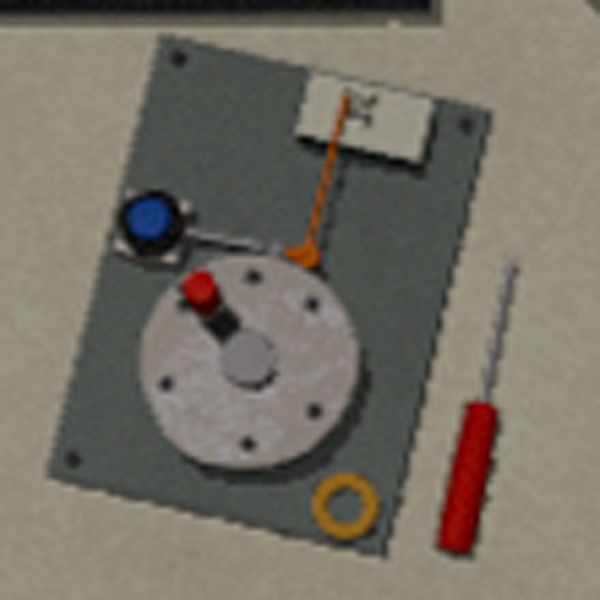

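The crop agrees with the plate fit: stand yaw ≈ -0.229, axis ≈ (541, 69). I'll fly above the axis with tool x along the stand's x.

Call:
{"op": "drive_tool", "data": {"commands": [{"wz": 0.107},{"wz": 0.107},{"wz": 0.107},{"wz": 0.107},{"wz": 0.106},{"x": 9.1,"y": -28.5},{"x": 9.1,"y": -28.5},{"x": 9.1,"y": -28.5},{"x": 9.1,"y": -28.5},{"x": 9.1,"y": -28.5},{"x": 9.1,"y": -28.5},{"x": 9.1,"y": -28.5}]}}

```text
invalid input
```

Call:
{"op": "drive_tool", "data": {"commands": [{"x": 9.1,"y": -28.5},{"x": 9.1,"y": -28.5},{"x": 9.1,"y": -28.5},{"x": 9.1,"y": -28.5},{"x": 9.1,"y": -28.5},{"x": 9.1,"y": -28.5},{"x": 9.1,"y": -28.5},{"x": 9.1,"y": -28.5},{"x": 9.1,"y": -28.5},{"x": 9.1,"y": -28.5},{"x": 9.1,"y": -28.5},{"x": 9.1,"y": -28.5}]}}

```text
invalid input
```

Call:
{"op": "drive_tool", "data": {"commands": [{"x": 9.1,"y": -28.5},{"x": 9.1,"y": -28.5},{"x": 9.1,"y": -28.5},{"x": 9.1,"y": -28.5},{"x": 9.1,"y": -28.5},{"grip": 0.6},{"grip": 0.6},{"grip": 0.6}]}}

```text
invalid input
```

Run:
```python
from h import *
s=robot.observe(); print(s["t"],s["tool_pos"],s["tool_rot"],s["qpos"],s["gripper_width"])
im=vision.read_camera("wrist"); cv2.imwrite("pics/w0.png",im); np.save("s0.npy",np.r_[s["tool_pos"],s["tool_rot"]])
```

```text
0.1 [ 172.45001654 -548.1222571   252.5585818 ] [-3.10360748e+00 -4.76709305e-01  3.42972299e-04] [-1.28599290e+00  3.20240836e-01  1.56555789e+00 -7.30919262e-06
  1.25739655e+00 -2.00090006e-02] 85.39986978049224
```

View pics/w0.png

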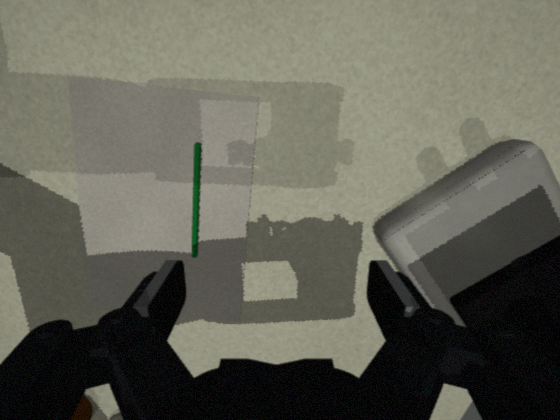

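The moves were refused, probably because every row needs all its keys, so this picture only shows the starting place. I'll send full rows.

Call:
{"op": "drive_tool", "data": {"commands": [{"wx": 0,"wy": 0,"wz": 0.107,"x": 0,"y": 0,"z": 0,"grip": 1},{"wx": 0,"wy": 0,"wz": 0.107,"x": 0,"y": 0,"z": 0,"grip": 1},{"wx": 0,"wy": 0,"wz": 0.107,"x": 0,"y": 0,"z": 0,"grip": 1},{"wx": 0,"wy": 0,"wz": 0.107,"x": 0,"y": 0,"z": 0,"grip": 1},{"wx": 0,"wy": 0,"wz": 0.106,"x": 0,"y": 0,"z": 0,"grip": 1},{"wx": 0,"wy": 0,"wz": 0,"x": 9.1,"y": -28.5,"z": 0,"grip": 1},{"wx": 0,"wy": 0,"wz": 0,"x": 9.1,"y": -28.5,"z": 0,"grip": 1},{"wx": 0,"wy": 0,"wz": 0,"x": 9.1,"y": -28.5,"z": 0,"grip": 1},{"wx": 0,"wy": 0,"wz": 0,"x": 9.1,"y": -28.5,"z": 0,"grip": 1},{"wx": 0,"wy": 0,"wz": 0,"x": 9.1,"y": -28.5,"z": 0,"grip": 1},{"wx": 0,"wy": 0,"wz": 0,"x": 9.1,"y": -28.5,"z": 0,"grip": 1},{"wx": 0,"wy": 0,"wz": 0,"x": 9.1,"y": -28.5,"z": 0,"grip": 1}]}}

```text
t: 1.15
tool_pos: [280.3, -367.2, 253.1]
tool_rot: [-3.121, 0.36, 0.0]
wrist_force: [0.7, 0.2, 0.9]
gripper_width: 85.4
grip_force: 0.0
```

Call:
{"op": "drive_tool", "data": {"commands": [{"wx": 0,"wy": 0,"wz": 0,"x": 9.1,"y": -28.5,"z": 0,"grip": 1},{"wx": 0,"wy": 0,"wz": 0,"x": 9.1,"y": -28.5,"z": 0,"grip": 1},{"wx": 0,"wy": 0,"wz": 0,"x": 9.1,"y": -28.5,"z": 0,"grip": 1},{"wx": 0,"wy": 0,"wz": 0,"x": 9.1,"y": -28.5,"z": 0,"grip": 1},{"wx": 0,"wy": 0,"wz": 0,"x": 9.1,"y": -28.5,"z": 0,"grip": 1},{"wx": 0,"wy": 0,"wz": 0,"x": 9.1,"y": -28.5,"z": 0,"grip": 1},{"wx": 0,"wy": 0,"wz": 0,"x": 9.1,"y": -28.5,"z": 0,"grip": 1},{"wx": 0,"wy": 0,"wz": 0,"x": 9.1,"y": -28.5,"z": 0,"grip": 1},{"wx": 0,"wy": 0,"wz": 0,"x": 9.1,"y": -28.5,"z": 0,"grip": 1},{"wx": 0,"wy": 0,"wz": 0,"x": 9.1,"y": -28.5,"z": 0,"grip": 1},{"wx": 0,"wy": 0,"wz": 0,"x": 9.1,"y": -28.5,"z": 0,"grip": 1},{"wx": 0,"wy": 0,"wz": 0,"x": 9.1,"y": -28.5,"z": 0,"grip": 1}]}}

```text
t: 2.15
tool_pos: [464.3, -59.0, 253.2]
tool_rot: [3.121, -0.359, -0.0]
wrist_force: [0.1, 0.0, -0.0]
gripper_width: 85.2
grip_force: 0.0
```

Call:
{"op": "drive_tool", "data": {"commands": [{"wx": 0,"wy": 0,"wz": 0,"x": 9.1,"y": -28.5,"z": 0,"grip": 1},{"wx": 0,"wy": 0,"wz": 0,"x": 9.1,"y": -28.5,"z": 0,"grip": 1},{"wx": 0,"wy": 0,"wz": 0,"x": 9.1,"y": -28.5,"z": 0,"grip": 1},{"wx": 0,"wy": 0,"wz": 0,"x": 9.1,"y": -28.5,"z": 0,"grip": 1},{"wx": 0,"wy": 0,"wz": 0,"x": 9.1,"y": -28.5,"z": 0,"grip": 0.6},{"wx": 0,"wy": 0,"wz": 0,"x": 0,"y": 0,"z": 0,"grip": 0.6},{"wx": 0,"wy": 0,"wz": 0,"x": 0,"y": 0,"z": 0,"grip": 0.6},{"wx": 0,"wy": 0,"wz": 0,"x": 0,"y": 0,"z": 0,"grip": 0.6}]}}

```text
t: 2.82
tool_pos: [540.1, 67.7, 252.9]
tool_rot: [3.12, -0.359, -0.002]
wrist_force: [0.1, -0.8, -0.2]
gripper_width: 51.5
grip_force: 0.0
```

Run:
```python
from h import *
s=robot.observe(); print(s["t"],s["tool_pos"],s["tool_rot"],s["qpos"],s["gripper_width"])
im=vision.read_camera("wrist"); cv2.imwrite("pics/w1.png",im); np.save("s0.npy",np.r_[s["tool_pos"],s["tool_rot"]])
```

```text
2.8167 [540.11107049  67.68495539 252.8557756 ] [ 3.12018077e+00 -3.58557079e-01 -2.02352520e-03] [ 1.03852799e-01  2.72380607e-01  1.63401475e+00 -6.10882523e-04
  1.23664524e+00  1.90367712e+00] 51.47319203136901
```

View pics/w1.png

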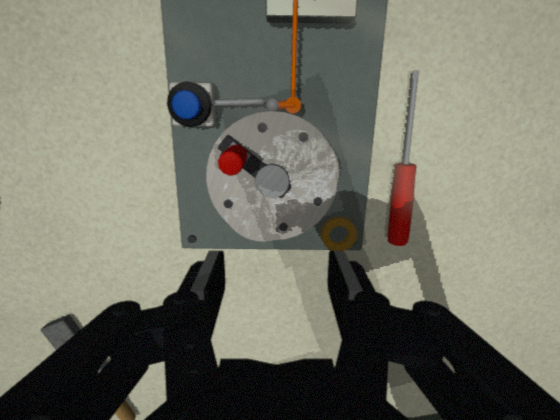

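The wrist view shows the blue button near (187,103), the hub near (272,180), the knob top near (231,160) and the pointer pivot near (291,105). I'll compute positions and the rim's radius against angle.

Run:
```python
from h import *
v=np.load("s0.npy"); c=cam("wrist",{"tool_pos":v[:3],"tool_rot":v[3:]})
im=cv2.imread("pics/w1.png"); hsv=cv2.cvtColor(im,cv2.COLOR_BGR2HSV)
def big(lo,hi,box):
    x0,y0,x1,y1=box; m=cv2.inRange(hsv[y0:y1,x0:x1],lo,hi)
    n,l,st,ce=cv2.connectedComponentsWithStats(m); i=1+st[1:,4].argmax(); return ce[i]+[x0,y0],st[i]
b,a=big((100,120,60),(130,255,255),(160,75,220,135)); B=back(c,b,54); print("blue",b,a,B)
b,a=big((0,150,150),(8,255,255),(210,130,260,190)); print("knob",b,a,back(c,b,112))
y=0.229; X=np.array([np.cos(y),-np.sin(y)]);Y=np.array([np.sin(y),np.cos(y)])
print("axis from blue",B[:2]-75*X-85*Y)
H=back(c,(272,180),60); print("hub",H)
# plate corners bottom
print(back(c,(183,249),12),back(c,(363,249),12))
# rim
A=H[:2].copy(); lab=cv2.cvtColor(im,cv2.COLOR_BGR2LAB).astype(float)
g=cv2.GaussianBlur(im,(0,0),.7).astype(float)
# warmth: r-b differs plate vs disc
f=g[...,2]*1.0-g[...,0]*0.6
for it in range(3):
    P=[]
    rr=np.arange(62,82,.25)
    for th in np.arange(0,2*np.pi,np.pi/36):
        d=np.cos(th)*X+np.sin(th)*Y
        pr=np.array([proj(c,[*(A+r*d),48]) for r in rr],np.float32)
        val=cv2.remap(f.astype(np.float32),pr[:,0],pr[:,1],cv2.INTER_LINEAR).ravel()
        gr=np.convolve(val,np.r_[np.ones(8),-np.ones(8)],"same"); gr[:8]=gr[-8:]=0
        i=np.argmin(gr); P.append((th,rr[i],-gr[i]))
    P=np.array(P); M=np.c_[np.ones(len(P)),np.cos(P[:,0]),np.sin(P[:,0])]
    w=np.ones(len(P))
    for _ in range(10):
        co=np.linalg.lstsq(M*w[:,None],P[:,1]*w,rcond=None)[0]; res=P[:,1]-M@co; w=1/(1+(res/.5)**2)
    A=A+co[1]*X+co[2]*Y
print(A,co)
for p,r in zip(P,res): print(int(np.degrees(p[0])),round(r,2),int(p[2]),end=" | ")
```

```text
blue [185.36060606 103.99090909] [ 11  15  29  29 660] [634.35721512 135.01236537  54.        ]
knob [227.38461538 156.98901099] [11 23 14 11 91] [582.68796115  98.44984496 112.        ]
axis from blue [542.01985551  69.25666584]
hub [543.24987602  70.14396284  60.        ]
[470.57109149 203.67307144  12.        ] [419.01644693 -18.43614645  12.        ]
[541.17902736  71.12140307] [6.99494788e+01 1.97627168e-02 2.02701434e-02]
0 0.03 89 | 5 0.03 100 | 10 0.03 105 | 14 0.03 111 | 20 0.03 109 | 25 -0.23 126 | 29 0.02 137 | 35 0.02 141 | 40 0.02 144 | 45 0.02 116 | 50 0.27 140 | 55 0.02 162 | 59 0.02 117 | 65 -0.23 162 | 70 0.02 157 | 75 0.03 147 | 80 0.03 151 | 84 0.03 158 | 90 0.03 160 | 95 0.03 156 | 100 0.03 140 | 105 -0.21 137 | 110 -0.21 137 | 115 0.29 145 | 119 -0.21 132 | 124 0.05 129 | 130 -0.2 153 | 135 0.3 139 | 140 1.05 133 | 145 2.31 133 | 150 3.06 136 | 155 3.06 136 | 160 3.56 136 | 165 3.31 135 | 169 2.57 137 | 175 1.32 96 | 180 0.07 100 | 185 -0.18 121 | 190 0.07 157 | 195 -0.18 146 | 200 0.08 160 | 205 -0.17 152 | 210 0.33 63 | 214 0.08 42 | 220 -0.17 54 | 225 0.08 99 | 230 0.08 101 | 235 -0.42 86 | 239 0.08 70 | 244 -0.17 75 | 249 0.33 81 | 255 -1.17 143 | 260 0.07 161 | 265 -0.43 146 | 270 0.07 121 | 275 1.07 132 | 280 1.32 169 | 285 1.56 165 | 290 1.06 138 | 294 0.81 135 | 300 0.06 97 | 305 -0.19 106 | 310 -0.7 112 | 315 0.05 93 | 320 0.05 88 | 325 0.05 97 | 330 -0.21 113 | 335 0.04 149 | 339 -0.21 128 | 345 5.29 38 | 350 9.78 215 | 355 9.78 350 |
```

The rim shows the high spot at about +158.5° (3.5 mm) and the lesser bump at about 285°, in stand angles. Now I'll fit the knob angle by its silhouette.

```bash
cat >> h.py <<'E'
yw=0.229; X=np.array([np.cos(yw),-np.sin(yw)]);Y=np.array([np.sin(yw),np.cos(yw)]); A=np.array([541.2,71.0])
def knobfit(im,c):
    hsv=cv2.cvtColor(im,cv2.COLOR_BGR2HSV)
    m=cv2.inRange(hsv,(0,150,70),(7,255,255))|cv2.inRange(hsv,(174,150,70),(180,255,255))
    best=(0,)
    def score(p):
        pts=[proj(c,[p[0]+11*np.cos(t),p[1]+11*np.sin(t),z]) for z in(66,112) for t in np.arange(0,6.28,.3)]
        h=cv2.convexHull(np.array(pts,np.float32)); k=np.zeros_like(m); cv2.fillConvexPoly(k,(h*16).astype(np.int32),255,shift=4)
        return (k&m>0).sum()/((k|(m&roi))>0).sum()
    for th in np.arange(0,2*np.pi,.1):
        for r in (45,):
            p=A+r*(np.cos(th)*X+np.sin(th)*Y); roi=np.zeros_like(m)
            q=proj(c,[*p,90]).astype(int); roi=cv2.circle(roi,tuple(map(int,q)),40,255,-1)
            s=score(p); best=max(best,(s,th,p[0],p[1]))
    roi=cv2.circle(np.zeros_like(m),tuple(map(int,proj(c,[best[2],best[3],90]))),40,255,-1)
    g=[(score((best[2]+dx,best[3]+dy)),best[2]+dx,best[3]+dy) for dx in np.arange(-8,8.1,1) for dy in np.arange(-8,8.1,1)]
    s=max(g); d=np.array(s[1:])-A
    return s, np.hypot(*d), np.arctan2(d@Y,d@X)
E
python3 - <<'E'
from h import *
v=np.load("s0.npy"); c=cam("wrist",{"tool_pos":v[:3],"tool_rot":v[3:]})
s,r,th=knobfit(cv2.imread("pics/w1.png"),c); print(s,r,th)
p=A+45*(np.cos(th)*X+np.sin(th)*Y); print(p, ((p-v[:2])@X), -((p-v[:2])@Y))
E
```

```text
(np.float64(0.6901960784313725), np.float64(577.444012963893), np.float64(96.97962741354762)) 44.59337973593832 0.8509108940694393
[577.77450036  97.21652004] 29.976408340347426 -37.310349817964884
```

Call:
{"op": "drive_tool", "data": {"commands": [{"wx": 0,"wy": 0,"wz": 0,"x": 10,"y": -12.4,"z": 0,"grip": 0.6},{"wx": 0,"wy": 0,"wz": 0,"x": 10,"y": -12.4,"z": 10,"grip": 0.6},{"wx": 0,"wy": 0,"wz": 0,"x": 10,"y": -12.5,"z": 20,"grip": 0.6},{"wx": 0,"wy": 0,"wz": 0,"x": 0,"y": 0,"z": 30,"grip": 0.6},{"wx": 0,"wy": 0,"wz": 0,"x": 0,"y": 0,"z": 30,"grip": 0.6},{"wx": 0,"wy": 0,"wz": 0,"x": 0,"y": 0,"z": 25,"grip": 0.6},{"wx": 0,"wy": 0,"wz": 0,"x": 0,"y": 0,"z": 0,"grip": 0.6},{"wx": 0,"wy": 0,"wz": 0,"x": 0,"y": 0,"z": 0,"grip": 0.6}]}}

```text
t: 3.53
tool_pos: [577.5, 96.4, 137.8]
tool_rot: [3.12, -0.361, -0.004]
wrist_force: [0.1, 0.3, 0.6]
gripper_width: 51.3
grip_force: 0.0
```

Run:
```python
from h import *
s=robot.observe(); print(s["t"],s["tool_pos"],s["tool_rot"],s["gripper_width"])
im=vision.read_camera("wrist"); cv2.imwrite("pics/w2.png",im); c=cam("wrist",s)
print(knobfit(im,c), (A-s["tool_pos"][:2])@X,(A-s["tool_pos"][:2])@Y)
```

```text
3.5333 [577.49458505  96.37464166 137.78696288] [ 3.11983375 -0.36125823 -0.0039845 ] 51.2838840280042
((np.float64(0.8451178451178452), np.float64(576.444012963893), np.float64(97.97962741354762)), np.float64(44.38514104036287), np.float64(0.8823535327586413)) -29.58693582229521 -32.951215033816254
```

View pics/w2.png

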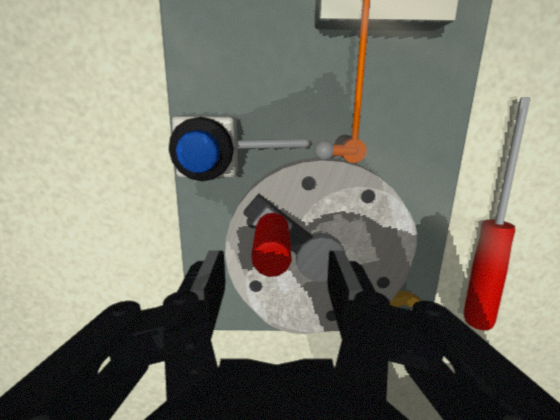

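The knob sits between the fingers, fit score 0.85, angle ≈ 0.88 rad. Small correction, lower and grip.

Call:
{"op": "drive_tool", "data": {"commands": [{"wx": 0,"wy": 0,"wz": 0,"x": -0.9,"y": -1.7,"z": 20,"grip": 0.6},{"wx": 0,"wy": 0,"wz": 0,"x": 0,"y": 0,"z": 21,"grip": 0.6},{"wx": 0,"wy": 0,"wz": 0,"x": 0,"y": 0,"z": 0,"grip": 0.4},{"wx": 0,"wy": 0,"wz": 0,"x": 0,"y": 0,"z": 0,"grip": 0.3},{"wx": 0,"wy": 0,"wz": 0,"x": 0,"y": 0,"z": 0,"grip": 0.2},{"wx": 0,"wy": 0,"wz": 0,"x": 0,"y": 0,"z": 0,"grip": 0.1},{"wx": 0,"wy": 0,"wz": 0,"x": 0,"y": 0,"z": 0,"grip": 0.1},{"wx": 0,"wy": 0,"wz": 0,"x": 0,"y": 0,"z": 0,"grip": 0.1}]}}

```text
t: 4.25
tool_pos: [579.1, 99.2, 99.3]
tool_rot: [-3.121, 0.359, -0.006]
wrist_force: [-0.4, -1.2, 6.6]
gripper_width: 20.3
grip_force: 59.3
```

Run:
```python
from h import *
s=robot.observe(); d=s["tool_pos"][:2]-A; print(s["t"],s["tool_pos"],s["tool_rot"],s["wrist_force"],s["gripper_width"],s["grip_force"], d@X,d@Y,np.hypot(*d),np.arctan2(d@Y,d@X))
```

```text
4.25 [579.07561029  99.21415574  99.29933078] [-3.12063827  0.35891463 -0.00589293] [-0.3577132  -1.18764396  6.56900977] 20.32635791515801 59.3128627538681 30.48210630871174 36.075499082174375 47.22923288646099 0.8692395302361585
```

```bash
cat > arc.py <<'E'
import sys,numpy as np
t0,t1,n,r=map(float,sys.argv[1:]); t=np.linspace(t0,t1,int(n)+1)
p=np.c_[r*np.cos(t),-r*np.sin(t)]; print(np.diff(p.round(1),axis=0).round(1).tolist())
E
python3 arc.py 0.88 -0.08 12 45; python3 arc.py -0.08 -1.04 12 45;python3 arc.py -1.04 -1.88 12 45
```

```text
[[2.7, 2.4], [2.4, 2.6], [2.3, 2.8], [2.0, 3.0], [1.8, 3.1], [1.5, 3.3], [1.3, 3.3], [1.0, 3.5], [0.7, 3.5], [0.5, 3.6], [0.1, 3.6], [-0.1, 3.6]]
[[-0.5, 3.6], [-0.7, 3.5], [-1.0, 3.5], [-1.3, 3.3], [-1.5, 3.3], [-1.8, 3.1], [-2.0, 3.0], [-2.3, 2.8], [-2.4, 2.6], [-2.7, 2.4], [-2.9, 2.2], [-3.0, 1.9]]
[[-2.8, 1.5], [-2.9, 1.3], [-2.9, 1.1], [-3.0, 0.9], [-3.1, 0.7], [-3.1, 0.4], [-3.2, 0.3], [-3.1, 0.0], [-3.2, -0.2], [-3.1, -0.4], [-3.1, -0.7], [-3.0, -0.8]]
```

Call:
{"op": "drive_tool", "data": {"commands": [{"wx": 0,"wy": 0,"wz": 0,"x": 2.7,"y": 2.4,"z": 0,"grip": 0.1},{"wx": 0,"wy": 0,"wz": 0,"x": 2.4,"y": 2.6,"z": 0,"grip": 0.1},{"wx": 0,"wy": 0,"wz": 0,"x": 2.3,"y": 2.8,"z": 0,"grip": 0.1},{"wx": 0,"wy": 0,"wz": 0,"x": 2.0,"y": 3.0,"z": 0,"grip": 0.1},{"wx": 0,"wy": 0,"wz": 0,"x": 1.8,"y": 3.1,"z": 0,"grip": 0.1},{"wx": 0,"wy": 0,"wz": 0,"x": 1.5,"y": 3.3,"z": 0,"grip": 0.1}]}}

```text
t: 4.75
tool_pos: [586.3, 83.3, 99.3]
tool_rot: [-3.114, 0.362, -0.0]
wrist_force: [-3.6, 11.7, 8.1]
gripper_width: 20.5
grip_force: 59.8
```

```bash
cat > st.py <<'E'
from h import *
s=robot.observe(); d=s["tool_pos"][:2]-A; t=np.arctan2(d@Y,d@X); f=s["wrist_force"][:2]; u=d/np.hypot(*d)
print(s["t"],"stand xy",(d@X).round(2),(d@Y).round(2),"r",np.hypot(*d).round(2),"th",t.round(3),"z",s["tool_pos"][2].round(1),"Frad",(f@u).round(2),"Ftan",(u[0]*f[1]-u[1]*f[0]).round(2),"Fz",s["wrist_force"][2].round(1))
E
python3 st.py
```

```text
4.75 stand xy 41.1 22.25 r 46.73 th 0.496 z 99.3 Frad -0.42 Ftan 12.24 Fz 8.1
```

Call:
{"op": "drive_tool", "data": {"commands": [{"wx": 0,"wy": 0,"wz": 0,"x": 1.3,"y": 3.3,"z": 0,"grip": 0.1},{"wx": 0,"wy": 0,"wz": 0,"x": 1.0,"y": 3.5,"z": 0,"grip": 0.1},{"wx": 0,"wy": 0,"wz": 0,"x": 0.7,"y": 3.5,"z": 0,"grip": 0.1},{"wx": 0,"wy": 0,"wz": 0,"x": 0.5,"y": 3.6,"z": 0,"grip": 0.1},{"wx": 0,"wy": 0,"wz": 0,"x": 0.1,"y": 3.6,"z": 0,"grip": 0.1},{"wx": 0,"wy": 0,"wz": 0,"x": -0.1,"y": 3.6,"z": 0,"grip": 0.1}]}}

```text
t: 5.25
tool_pos: [587.0, 62.1, 99.4]
tool_rot: [-3.113, 0.362, -0.008]
wrist_force: [1.2, 11.9, 4.9]
gripper_width: 20.1
grip_force: 59.7
```

```bash
python3 st.py
```

```text
5.25 stand xy 46.64 1.77 r 46.68 th 0.038 z 99.4 Frad -1.04 Ftan 11.9 Fz 4.9
```

Call:
{"op": "drive_tool", "data": {"commands": [{"wx": 0,"wy": 0,"wz": 0,"x": -0.5,"y": 3.6,"z": 0,"grip": 0.1},{"wx": 0,"wy": 0,"wz": 0,"x": -0.7,"y": 3.5,"z": 0,"grip": 0.1},{"wx": 0,"wy": 0,"wz": 0,"x": -1.0,"y": 3.5,"z": 0,"grip": 0.1},{"wx": 0,"wy": 0,"wz": 0,"x": -1.3,"y": 3.3,"z": 0,"grip": 0.1},{"wx": 0,"wy": 0,"wz": 0,"x": -1.5,"y": 3.3,"z": 0,"grip": 0.1},{"wx": 0,"wy": 0,"wz": 0,"x": -1.8,"y": 3.1,"z": 0,"grip": 0.1},{"wx": 0,"wy": 0,"wz": 0,"x": -2.0,"y": 3.0,"z": 0,"grip": 0.1},{"wx": 0,"wy": 0,"wz": 0,"x": -2.3,"y": 2.8,"z": 0,"grip": 0.1}]}}

```text
t: 5.92
tool_pos: [573.1, 38.2, 99.5]
tool_rot: [-3.114, 0.361, -0.019]
wrist_force: [8.2, 9.0, -0.7]
gripper_width: 20.8
grip_force: 59.1
```

```bash
python3 st.py
```

```text
5.9167 stand xy 38.56 -24.7 r 45.79 th -0.57 z 99.5 Frad -0.75 Ftan 12.16 Fz -0.7
```

Call:
{"op": "drive_tool", "data": {"commands": [{"wx": 0,"wy": 0,"wz": 0,"x": -2.4,"y": 2.6,"z": 0,"grip": 0.1},{"wx": 0,"wy": 0,"wz": 0,"x": -2.7,"y": 2.4,"z": 0,"grip": 0.1},{"wx": 0,"wy": 0,"wz": 0,"x": -2.9,"y": 2.2,"z": 0,"grip": 0.1},{"wx": 0,"wy": 0,"wz": 0,"x": -3.0,"y": 1.9,"z": 0,"grip": 0.1},{"wx": 0,"wy": 0,"wz": 0,"x": -2.8,"y": 1.5,"z": 0,"grip": 0.1},{"wx": 0,"wy": 0,"wz": 0,"x": -2.9,"y": 1.3,"z": 0,"grip": 0.1},{"wx": 0,"wy": 0,"wz": 0,"x": -2.9,"y": 1.1,"z": 0,"grip": 0.1},{"wx": 0,"wy": 0,"wz": 0,"x": -3.0,"y": 0.9,"z": 0,"grip": 0.1}]}}

```text
t: 6.58
tool_pos: [549.6, 27.8, 99.6]
tool_rot: [-3.118, 0.359, -0.025]
wrist_force: [11.9, 0.9, -4.0]
gripper_width: 20.5
grip_force: 58.7
```

```bash
python3 st.py
```

```text
6.5833 stand xy 18.03 -40.19 r 44.05 th -1.149 z 99.6 Frad 1.4 Ftan 11.9 Fz -4.0
```

Call:
{"op": "drive_tool", "data": {"commands": [{"wx": 0,"wy": 0,"wz": 0,"x": -3.1,"y": 0.7,"z": 0,"grip": 0.1},{"wx": 0,"wy": 0,"wz": 0,"x": -3.1,"y": 0.4,"z": 0,"grip": 0.1},{"wx": 0,"wy": 0,"wz": 0,"x": -3.2,"y": 0.3,"z": 0,"grip": 0.1},{"wx": 0,"wy": 0,"wz": 0,"x": -3.1,"y": 0.0,"z": 0,"grip": 0.1},{"wx": 0,"wy": 0,"wz": 0,"x": -3.2,"y": -0.2,"z": 0,"grip": 0.1},{"wx": 0,"wy": 0,"wz": 0,"x": -3.1,"y": -0.4,"z": 0,"grip": 0.1},{"wx": 0,"wy": 0,"wz": 0,"x": 0,"y": 0,"z": 0,"grip": 0.1}]}}

```text
t: 7.17
tool_pos: [532.0, 29.5, 99.6]
tool_rot: [3.121, -0.357, 0.029]
wrist_force: [13.3, -5.9, -4.0]
gripper_width: 20.5
grip_force: 59.1
```

```bash
cat > ptr.py <<'E'
from h import *
s=robot.observe(); im=vision.read_camera("wrist"); c=cam("wrist",s)
def needle(im,c):
    hsv=cv2.cvtColor(im,cv2.COLOR_BGR2HSV); m=cv2.inRange(hsv,(9,150,110),(20,255,255))
    n,l,st,ce=cv2.connectedComponentsWithStats(m); i=1+st[1:,4].argmax(); ys,xs=np.where(l==i)
    P=np.array([back(c,(x,y),43)[:2]-A for x,y in zip(xs,ys)]); Q=np.c_[P@X,P@Y]
    k=Q[:,0]>Q[:,0].min()+24; Q=Q[k]; p=np.polyfit(Q[:,0],Q[:,1],1); return np.arctan(p[0]),len(Q),Q[:,0].min(),Q[:,0].max(),np.polyval(p,90)
print(needle(im,c))
v=np.load("s0.npy"); print("ref",needle(cv2.imread("pics/w1.png"),cam("wrist",{"tool_pos":v[:3],"tool_rot":v[3:]})))
E
python3 st.py; python3 ptr.py
```

```text
7.1667 stand xy 0.45 -42.47 r 42.47 th -1.56 z 99.6 Frad 2.88 Ftan 14.24 Fz -4.0
(np.float64(-0.034500385951991314), 616, np.float64(92.33431728367411), np.float64(127.50226249243677), np.float64(-21.472071317437184))
ref (np.float64(-0.010357747357158118), 356, np.float64(93.2122905139075), np.float64(166.9961493869423), np.float64(-20.85148600744554))
```

Call:
{"op": "drive_tool", "data": {"commands": [{"wx": 0,"wy": 0,"wz": 0,"x": -2.2,"y": 0,"z": 0,"grip": 0.1},{"wx": 0,"wy": 0,"wz": 0,"x": -2.2,"y": -0.1,"z": 0,"grip": 0.1},{"wx": 0,"wy": 0,"wz": 0,"x": -2.2,"y": -0.3,"z": 0,"grip": 0.1},{"wx": 0,"wy": 0,"wz": 0,"x": -2.2,"y": -0.5,"z": 0,"grip": 0.1},{"wx": 0,"wy": 0,"wz": 0,"x": 0,"y": 0,"z": 0,"grip": 0.1}]}}

```text
t: 7.63
tool_pos: [524.6, 31.7, 99.6]
tool_rot: [3.12, -0.356, 0.032]
wrist_force: [14.8, -8.3, -4.4]
gripper_width: 20.5
grip_force: 59.4
```

```bash
python3 st.py; python3 ptr.py
```

```text
7.6333 stand xy -7.29 -42.06 r 42.69 th -1.742 z 99.6 Frad 1.84 Ftan 16.86 Fz -4.4
(np.float64(-0.12267609240796878), 494, np.float64(92.49150593754266), np.float64(119.92215462840001), np.float64(-22.686602694645458))
ref (np.float64(-0.010357447627960535), 356, np.float64(93.2115720744001), np.float64(166.99541181483517), np.float64(-20.850323674670374))
```

Call:
{"op": "drive_tool", "data": {"commands": [{"wx": 0,"wy": 0,"wz": 0,"x": -1.7,"y": -0.3,"z": 0,"grip": 0.1},{"wx": 0,"wy": 0,"wz": 0,"x": -1.7,"y": -0.4,"z": 0,"grip": 0.1},{"wx": 0,"wy": 0,"wz": 0,"x": 0,"y": 0,"z": 0,"grip": 0.1},{"wx": 0,"wy": 0,"wz": 0,"x": 0,"y": 0,"z": 0,"grip": 0.1}]}}

```text
t: 8.02
tool_pos: [520.9, 33.0, 99.6]
tool_rot: [3.12, -0.356, 0.029]
wrist_force: [13.7, -9.1, -4.3]
gripper_width: 20.8
grip_force: 59.4
```

```bash
python3 st.py; python3 ptr.py
```

```text
8.0167 stand xy -11.17 -41.57 r 43.05 th -1.833 z 99.6 Frad 1.57 Ftan 16.35 Fz -4.3
(np.float64(-0.14677281903245182), 436, np.float64(92.31733073717257), np.float64(115.91266921626746), np.float64(-22.993022887812025))
ref (np.float64(-0.010356748021714032), 356, np.float64(93.21182241916033), np.float64(166.99558406066407), np.float64(-20.85023821134887))
```

Call:
{"op": "drive_tool", "data": {"commands": [{"wx": 0,"wy": 0,"wz": 0,"x": -1.3,"y": -0.3,"z": 0,"grip": 0.1},{"wx": 0,"wy": 0,"wz": 0,"x": 0,"y": 0,"z": 0,"grip": 0.1},{"wx": 0,"wy": 0,"wz": 0,"x": 0,"y": 0,"z": 0,"grip": 0.1}]}}

```text
t: 8.32
tool_pos: [519.4, 33.6, 99.6]
tool_rot: [3.12, -0.356, 0.028]
wrist_force: [13.5, -9.3, -3.5]
gripper_width: 20.1
grip_force: 59.5
```

```bash
python3 st.py; python3 ptr.py
```

```text
8.3167 stand xy -12.75 -41.33 r 43.25 th -1.87 z 99.6 Frad 1.25 Ftan 16.31 Fz -3.5
(np.float64(-0.15198352898100292), 397, np.float64(93.03915187232452), np.float64(114.2616863508175), np.float64(-23.06089632870783))
ref (np.float64(-0.0103562976259513), 356, np.float64(93.21216387370308), np.float64(166.99587212985531), np.float64(-20.85042867585164))
```

The pointer is 0.142 rad beyond its reference, essentially at the top. Before letting go, I'll back the command off to unload the tangential force.

Call:
{"op": "drive_tool", "data": {"commands": [{"wx": 0,"wy": 0,"wz": 0,"x": 1.2,"y": 0.3,"z": 0,"grip": 0.1},{"wx": 0,"wy": 0,"wz": 0,"x": 1.2,"y": 0.3,"z": 0,"grip": 0.1},{"wx": 0,"wy": 0,"wz": 0,"x": 0,"y": 0,"z": 0,"grip": 0.1}]}}

```text
t: 8.62
tool_pos: [519.7, 33.2, 99.5]
tool_rot: [3.121, -0.358, 0.021]
wrist_force: [9.6, -6.0, 0.9]
gripper_width: 20.6
grip_force: 60.0
```

```bash
python3 st.py; python3 ptr.py
```

```text
8.6167 stand xy -12.38 -41.73 r 43.53 th -1.859 z 99.5 Frad 0.48 Ftan 11.34 Fz 0.9
(np.float64(-0.15284888509403663), 395, np.float64(93.05583093860699), np.float64(114.17146713630787), np.float64(-23.09749795134516))
ref (np.float64(-0.010354389440863483), 356, np.float64(93.21458688422774), np.float64(166.99805368534814), np.float64(-20.852538746879745))
```

Call:
{"op": "drive_tool", "data": {"commands": [{"wx": 0,"wy": 0,"wz": 0,"x": 1.8,"y": 0.5,"z": 0,"grip": 0.1},{"wx": 0,"wy": 0,"wz": 0,"x": 1.8,"y": 0.5,"z": 0,"grip": 0.1},{"wx": 0,"wy": 0,"wz": 0,"x": 1.3,"y": 0.4,"z": 0,"grip": 0.1},{"wx": 0,"wy": 0,"wz": 0,"x": 0,"y": 0,"z": 0,"grip": 0.1}]}}

```text
t: 9.0
tool_pos: [520.5, 32.1, 99.3]
tool_rot: [-3.12, 0.36, -0.008]
wrist_force: [1.1, 0.2, 8.2]
gripper_width: 20.6
grip_force: 60.8
```

```bash
python3 st.py; python3 ptr.py
```

```text
9.0 stand xy -11.32 -42.62 r 44.1 th -1.83 z 99.3 Frad -0.68 Ftan 0.85 Fz 8.2
(np.float64(-0.1610731597791513), 419, np.float64(92.560111482898), np.float64(114.41450369712814), np.float64(-23.177908196458027))
ref (np.float64(-0.010351055126333787), 356, np.float64(93.21906713466352), np.float64(167.0021068229058), np.float64(-20.856513854842024))
```

Pointer at about 0.15 with no load. Letting go and rising.

Call:
{"op": "drive_tool", "data": {"commands": [{"wx": 0,"wy": 0,"wz": 0,"x": 0,"y": 0,"z": 0,"grip": 0.3},{"wx": 0,"wy": 0,"wz": 0,"x": 0,"y": 0,"z": 0,"grip": 0.45},{"wx": 0,"wy": 0,"wz": 0,"x": 0,"y": 0,"z": 0,"grip": 0.6},{"wx": 0,"wy": 0,"wz": 0,"x": 0,"y": 0,"z": 0,"grip": 0.6},{"wx": 0,"wy": 0,"wz": 0,"x": 0,"y": 0,"z": 0,"grip": 0.6},{"wx": 0,"wy": 0,"wz": 0,"x": 0,"y": 0,"z": -20,"grip": 0.6},{"wx": 0,"wy": 0,"wz": 0,"x": 0,"y": 0,"z": -30,"grip": 0.6},{"wx": 0,"wy": 0,"wz": 0,"x": 0,"y": 0,"z": -30,"grip": 0.6},{"wx": 0,"wy": 0,"wz": 0,"x": 0,"y": 0,"z": -20,"grip": 0.6},{"wx": 0,"wy": 0,"wz": 0,"x": 0,"y": 0,"z": 0,"grip": 0.6}]}}

```text
t: 9.88
tool_pos: [520.9, 32.0, 201.7]
tool_rot: [-3.12, 0.359, -0.014]
wrist_force: [0.7, 0.5, 0.6]
gripper_width: 51.4
grip_force: 0.0
```

```bash
python3 st.py; python3 ptr.py
python3 - <<'E'
from h import *
s=robot.observe(); im=vision.read_camera("wrist"); cv2.imwrite("pics/w3.png",im); c=cam("wrist",s); print(knobfit(im,c)[1:])
hsv=cv2.cvtColor(im,cv2.COLOR_BGR2HSV); m=cv2.inRange(hsv,(100,120,60),(130,255,255))
n,l,st,ce=cv2.connectedComponentsWithStats(m); i=1+st[1:,4].argmax(); B=back(c,ce[i],54); d=B[:2]-s["tool_pos"][:2]
print(ce[i],st[i],B,"tool dx,dy",d@X,-(d@Y), "in stand",(B[:2]-A)@X,(B[:2]-A)@Y)
E
```

```text
9.8833 stand xy -10.9 -42.58 r 43.96 th -1.821 z 201.7 Frad -0.76 Ftan 0.34 Fz 0.6
(np.float64(-0.15722957778641738), 364, np.float64(93.22997897183916), np.float64(144.33092323277592), np.float64(-23.24455306123804))
ref (np.float64(-0.01035011526458077), 356, np.float64(93.21909676403544), np.float64(167.00203441552517), np.float64(-20.856003607620288))
(np.float64(44.4183654580751), np.float64(-1.813646575331741))
[117.50412371  89.83917526] [100  72  35  36 970] [634.07690223 134.63020081  54.        ] tool dx,dy 88.16500064969533 -126.00591456786361 in stand 76.00795342939183 83.05246798963663
```

View pics/w3.png

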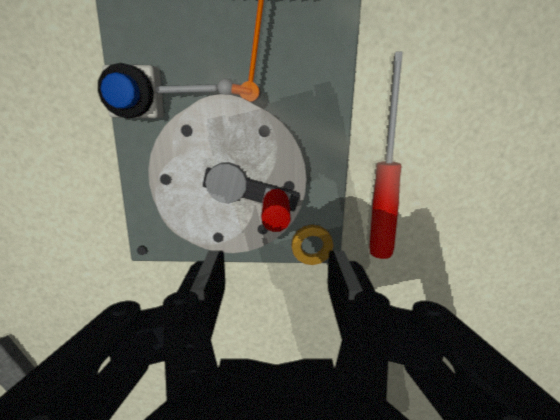

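The pointer still stands at ~0.147, the knob is free and the blue button is at (118,90). Going over the button with the fingers shut.

Call:
{"op": "drive_tool", "data": {"commands": [{"wx": 0,"wy": 0,"wz": 0,"x": 14.7,"y": -21.3,"z": 0,"grip": 0},{"wx": 0,"wy": 0,"wz": 0,"x": 14.7,"y": -21.3,"z": 0,"grip": 0},{"wx": 0,"wy": 0,"wz": 0,"x": 14.7,"y": -21.3,"z": 0,"grip": 0},{"wx": 0,"wy": 0,"wz": 0,"x": 14.7,"y": -21.3,"z": 0,"grip": 0},{"wx": 0,"wy": 0,"wz": 0,"x": 14.7,"y": -21.3,"z": 0,"grip": 0},{"wx": 0,"wy": 0,"wz": 0,"x": 14.6,"y": -21.2,"z": 0,"grip": 0},{"wx": 0,"wy": 0,"wz": 0,"x": 0,"y": 0,"z": 35,"grip": 0},{"wx": 0,"wy": 0,"wz": 0,"x": 0,"y": 0,"z": 35,"grip": 0},{"wx": 0,"wy": 0,"wz": 0,"x": 0,"y": 0,"z": 25,"grip": 0},{"wx": 0,"wy": 0,"wz": 0,"x": 0,"y": 0,"z": 15,"grip": 0},{"wx": 0,"wy": 0,"wz": 0,"x": 0,"y": 0,"z": 0,"grip": 0}]}}

```text
t: 10.9
tool_pos: [629.3, 135.5, 80.8]
tool_rot: [3.117, -0.359, -0.019]
wrist_force: [-0.8, -0.1, -0.1]
gripper_width: -0.1
grip_force: 0.0
```

```bash
python3 st.py
python3 - <<'E'
from h import *
im=vision.read_camera("wrist"); cv2.imwrite("pics/w4.png",im)
E
```

```text
10.9 stand xy 71.19 82.85 r 109.24 th 0.861 z 80.8 Frad -0.73 Ftan 0.38 Fz -0.1
```

View pics/w4.png

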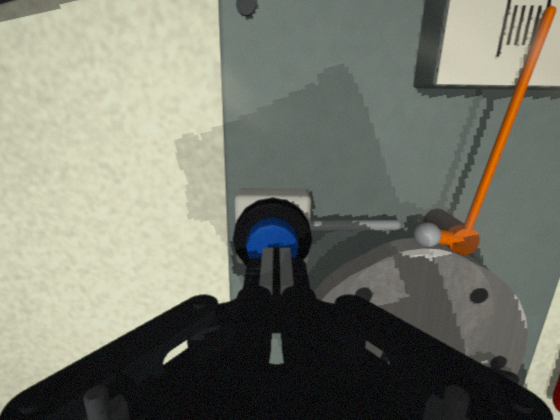

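The fingertips at about (275,250) are over the button's near edge, with the blue cap centred slightly ahead. The pointer is still deflected. I'll check that the arm has settled.

Call:
{"op": "drive_tool", "data": {"commands": [{"wx": 0,"wy": 0,"wz": 0,"x": 4,"y": -1,"z": 0,"grip": 0},{"wx": 0,"wy": 0,"wz": 0,"x": 0,"y": 0,"z": 0,"grip": 0},{"wx": 0,"wy": 0,"wz": 0,"x": 0,"y": 0,"z": 0,"grip": 0}]}}

```text
t: 11.2
tool_pos: [638.5, 136.4, 88.7]
tool_rot: [-3.12, 0.359, -0.004]
wrist_force: [-0.0, -0.3, 0.2]
gripper_width: -0.1
grip_force: 0.0
```

```bash
python3 st.py; python3 ptr.py;  python3 - <<'E'
from h import *
s=robot.observe(); print(R.from_rotvec(s["tool_rot"]).as_matrix().round(3),s["qpos"].round(3))
E
```

```text
11.2 stand xy 79.93 85.78 r 117.25 th 0.821 z 88.7 Frad -0.17 Ftan -0.22 Fz 0.2
(np.float64(-0.16026459947347987), 1657, np.float64(92.73017656764057), np.float64(188.10941747924622), np.float64(-23.1656370632612))
ref (np.float64(-0.010348545955273472), 356, np.float64(93.22032039134186), np.float64(167.00307156141938), np.float64(-20.856678300286752))
[[ 0.974 -0.227  0.003]
 [-0.227 -0.974  0.   ]
 [ 0.002 -0.001 -1.   ]] [ 0.193  0.571  1.592 -0.     0.977  1.993]
```

Call:
{"op": "drive_tool", "data": {"commands": [{"wx": 0,"wy": 0,"wz": 0,"x": -1.5,"y": 0,"z": 2,"grip": 0},{"wx": 0,"wy": 0,"wz": 0,"x": -1.5,"y": 0,"z": 2,"grip": 0},{"wx": 0,"wy": 0,"wz": 0,"x": 0,"y": 0,"z": 2,"grip": 0},{"wx": 0,"wy": 0,"wz": 0,"x": 0,"y": 0,"z": 2,"grip": 0},{"wx": 0,"wy": 0,"wz": 0,"x": 0,"y": 0,"z": 2,"grip": 0},{"wx": 0,"wy": 0,"wz": 0,"x": 0,"y": 0,"z": 1,"grip": 0},{"wx": 0,"wy": 0,"wz": 0,"x": 0,"y": 0,"z": 1,"grip": 0},{"wx": 0,"wy": 0,"wz": 0,"x": 0,"y": 0,"z": 0,"grip": 0},{"wx": 0,"wy": 0,"wz": 0,"x": 0,"y": 0,"z": 0,"grip": 0}]}}

```text
t: 12.0
tool_pos: [634.3, 136.9, 75.4]
tool_rot: [3.121, -0.359, -0.001]
wrist_force: [-1.4, -0.0, 1.9]
gripper_width: 0.1
grip_force: 0.9
```

```bash
python3 st.py
```

```text
12.0 stand xy 75.72 85.34 r 114.08 th 0.845 z 75.4 Frad -1.15 Ftan 0.8 Fz 1.9
```

Call:
{"op": "drive_tool", "data": {"commands": [{"wx": 0,"wy": 0,"wz": 0,"x": 0,"y": 0,"z": 1,"grip": 0},{"wx": 0,"wy": 0,"wz": 0,"x": 0,"y": 0,"z": 1,"grip": 0},{"wx": 0,"wy": 0,"wz": 0,"x": 0,"y": 0,"z": 1,"grip": 0},{"wx": 0,"wy": 0,"wz": 0,"x": 0,"y": 0,"z": 1,"grip": 0},{"wx": 0,"wy": 0,"wz": 0,"x": 0,"y": 0,"z": 1,"grip": 0},{"wx": 0,"wy": 0,"wz": 0,"x": 0,"y": 0,"z": 1,"grip": 0},{"wx": 0,"wy": 0,"wz": 0,"x": 0,"y": 0,"z": 0,"grip": 0},{"wx": 0,"wy": 0,"wz": 0,"x": 0,"y": 0,"z": 0,"grip": 0}]}}

```text
t: 12.67
tool_pos: [634.5, 137.0, 70.0]
tool_rot: [3.121, -0.359, 0.0]
wrist_force: [-2.8, -0.8, 7.1]
gripper_width: -0.3
grip_force: 3.6
```

```bash
python3 st.py
```

```text
12.6667 stand xy 75.88 85.41 r 114.25 th 0.844 z 70.0 Frad -2.71 Ftan 0.94 Fz 7.1
```

Call:
{"op": "drive_tool", "data": {"commands": [{"wx": 0,"wy": 0,"wz": 0,"x": 0,"y": 0,"z": 1,"grip": 0},{"wx": 0,"wy": 0,"wz": 0,"x": 0,"y": 0,"z": 1,"grip": 0},{"wx": 0,"wy": 0,"wz": 0,"x": 0,"y": 0,"z": 0,"grip": 0},{"wx": 0,"wy": 0,"wz": 0,"x": 0,"y": 0,"z": 0,"grip": 0},{"wx": 0,"wy": 0,"wz": 0,"x": 0,"y": 0,"z": 0,"grip": 0}]}}

```text
t: 13.08
tool_pos: [634.5, 137.0, 69.9]
tool_rot: [-3.121, 0.359, -0.002]
wrist_force: [-6.0, -1.8, 16.0]
gripper_width: 0.2
grip_force: 8.1
```

```bash
python3 st.py; python3 ptr.py
```

```text
13.0833 stand xy 75.92 85.42 r 114.28 th 0.844 z 69.9 Frad -5.97 Ftan 1.99 Fz 16.0
(np.float64(-0.15689552393313758), 1817, np.float64(92.12785945708893), np.float64(177.40893868255705), np.float64(-23.328358548970556))
ref (np.float64(-0.010347000961653002), 356, np.float64(93.22100418269524), np.float64(167.00358014515197), np.float64(-20.85665001009162))
```

The button is on its bottom stop (z stalled at 69.9, force 16 N) and the pointer is still at 0.147. Rising now.

Call:
{"op": "drive_tool", "data": {"commands": [{"wx": 0,"wy": 0,"wz": 0,"x": 0,"y": 0,"z": -2,"grip": 0},{"wx": 0,"wy": 0,"wz": 0,"x": 0,"y": 0,"z": -4,"grip": 0},{"wx": 0,"wy": 0,"wz": 0,"x": 0,"y": 0,"z": -8,"grip": 0},{"wx": 0,"wy": 0,"wz": 0,"x": 0,"y": 0,"z": -15,"grip": 0},{"wx": 0,"wy": 0,"wz": 0,"x": 0,"y": 0,"z": -20,"grip": 0},{"wx": 0,"wy": 0,"wz": 0,"x": 0,"y": 0,"z": -20,"grip": 0},{"wx": 0,"wy": 0,"wz": 0,"x": 0,"y": 0,"z": -15,"grip": 0},{"wx": 0,"wy": 0,"wz": 0,"x": 0,"y": 0,"z": 0,"grip": 0},{"wx": 0,"wy": 0,"wz": 0,"x": 0,"y": 0,"z": 0,"grip": 0},{"wx": 0,"wy": 0,"wz": 0,"x": 0,"y": 0,"z": 0,"grip": 0}]}}

```text
t: 13.97
tool_pos: [633.9, 136.8, 150.0]
tool_rot: [3.12, -0.359, -0.003]
wrist_force: [0.1, -1.0, -0.3]
gripper_width: 0.2
grip_force: 0.0
```

```bash
python3 st.py; python3 ptr.py
python3 - <<'E'
from h import *
print(workorder.finish_job())
E
```

```text
13.9667 stand xy 75.36 85.17 r 113.72 th 0.846 z 150.0 Frad -0.51 Ftan -0.92 Fz -0.3
(np.float64(-0.1582419817092437), 888, np.float64(92.15825347988562), np.float64(188.29746858737965), np.float64(-23.160219320398042))
ref (np.float64(-0.010342895534618361), 356, np.float64(93.22309986692751), np.float64(167.00520935977184), np.float64(-20.856896142079986))
the job is handed in; nothing more can be done
None
```

I handed the job in at about 14 s: the stage stands at its high spot (pointer about 0.148 rad, measured from the wrist camera), the knob was let go, and the marker was pressed to its stop at about 16 N and released; `finish_job()` returned no verdict.

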